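# Run the lids of the weekly pill organiser shut

## Robot

A 7-joint arm with a two-finger parallel gripper is mounted at the origin on the work surface. World frame = base frame: x ahead of the robot, y to its left, z up, the work surface at z = 0. Lengths are in m, angles in rad, forces in N, time in s.
With the tool pointing down it reaches from about 0.425 to 0.875 m from the base axis. Payload 4.7 kg.
Tool frame: the origin (TCP) lies where the fingers leave the gripper's body, on its centre line; the fingertips stand 70 mm ahead of it and the grasp point (between the pads) lies 51 mm ahead of it; z points along the fingers, y is the line along which they close (so a half turn about z gives the same grasp; the last joint's range is limited). The gripper opens to 87 mm and grips with 3 to 60 N. Pads are 19 mm wide; open, the fingers measure 117 mm over their backs; the gripper's body (75 mm by 190 mm) begins 51 mm behind the grasp point.
Start: joints at [1.255, 0.321, -0.07, 1.45, 0.023, 1.371, -0.057], TCP at [0.21, -0.615, 0.292] pointing down, gripper open.
Joint ranges: [-2.86, 2.86], [-0.3, 2.09], [-1.38, 1.24], [0.06, 2.45], [-1.56, 4.7], [0.09, 2.05], [-2.69, 2.69]. Speed limits (rad/s): [2.57, 2.57, 3.14, 3.14, 3.14, 3.14, 3.14].

## Interface

Orientations are given as a rotation vector (axis times angle).
In Python, from bench import get_state, get_image, get_calibration, close_job gives the robot as it stands.
- The arm moves only by the tool send_rows, never from a script. Its argument "rows" is a list of rows, each an object of numbers: "hand": the finger opening in mm, from 0 to 87; "x", "y", "z": the shift along the world's x, y, z in mm; "roll": the turn about the world's z in degrees. A call has 1 to 10 rows; each row shifts and turns the commanded pose from where the row before left it; what a row does not reach is not made up. A row lasts 1/10 s, in which the tool goes at most 50 mm and 8.59 degrees, less where a joint would pass 70% of its speed; a pose out of reach is approached as far as the arm can. A call is refused whole if a number of a shift passes 50 or a number of a turn 8.59, either way. A call with a gripper value outside its range is refused whole. The fingers move at their own pace and stop on an object; "force" is the grip in N (left out, the last holds). Time passes only in rows, so rows that do not move let the fingers close. It gives the time, the measured TCP pose, the force, the opening and the grip force at its end, in the units of the state.
- get_state(): the state, without advancing time (a new reading comes with each control period).
- get_image(name): name is "side" or "top"; returns the picture (420x560x3 uint8, blue, green, red); there is no depth.
- get_calibration(name): a dict with "mtx" (3x3 intrinsics, pixels), "D" ([k1, k2, p1, p2, k3] as OpenCV has them; the pictures are not rectified), "world_from_camera" (4x4, takes a point from camera to world coordinates). Camera axes: x right, y down, z forward; pixel columns grow to the right and rows downward; lengths in m; the calibration is good to about 2 mm. A picture is of the moment at which its call begins. get_calibration takes no time and is no camera call.
- close_job(): hands the job in; it is judged then, once.
The state is a dict: "time": time; "joint_positions": joint angles; "qd": joint speeds; "joint_torque": joint torques, N m; "position": TCP position; "tool_rot": TCP orientation; "ft_force": force on the tool from outside, world axes, zero at the start; "torque": the same for the moment, N m; "grip_width": opening from 0.0 (shut) to 1.0 (fully open); "grip_force": force on a finger pad.
Only numpy, scipy, OpenCV 4.12 (cv2) and the standard library are available. Lean on these libraries where they do the work, as an engineer would, in place of code of your own. Each camera call takes 0.05 s, during which the arm holds its last target. There are 200 camera calls.

## Task

The seven lids of the long white pill organiser on the reading-corner table stand open. Run the fingertips lightly along the row, beginning behind the first lid (every lid is hinged on the side of its box towards that end), so that the blue lids fold down ahead of the fingers one after another and all seven end fully shut. Do it gently and with the fingers alone, do not pick the organiser up or push it out of its place, and leave everything else on the table as it stands.

Things in the scene. Friction and masses are not known exactly. Their poses are not given: they have to be found in the camera images.
- organiser: Weekly pill organiser, loose on the table: white plastic strip of seven boxes, 254 mm long (its x), 44 mm wide, walls 26 mm high, 0.3 to 0.5 kg. Origin: centre of its underside, on the table. Its x axis runs along the row from the hinge end (row_start) to row_end; box pitch 36 mm. Shut, the lids make one flat top 29 mm above the table.
- row_start (a point): The middle of the row's hinge end, at the height of the shut lids' top (29 mm above the table), 126 mm from the organiser's centre on its -x side. Fingertips that pass 0 to 3 mm above this height fold the lids shut; lower, they catch on the lids and shove the organiser, which slides at about 2 N.
- row_end (a point): The middle of the row's other end, at the same height, 252 mm from row_start; the last lid's free edge reaches to 2 mm short of it.
- lid0 (a joint): Lid 1 of 7, counted from row_start: blue plate, 33 mm along the row, 42 wide, 3 thick. Angle in rad: 0 shut flat, 1.57 upright, more leans back towards row_start; stop 2.1. Hinge line across the row at the row_start side of its box, 1.5 mm from row_start. It stays where it is left (does not fall, no catch), moves with about 0.1 N at the free edge and folds down when pushed towards row_end.
- lid1 (a joint): Lid 2 of 7 counted from row_start: the same plate, angle and lightly stiff hinge as lid0; its hinge line is 37.5 mm from row_start along the row and 2.5 mm below the shut lids' top.
- lid2 (a joint): Lid 3 of 7 counted from row_start: the same plate, angle and lightly stiff hinge as lid0; its hinge line is 73.5 mm from row_start along the row and 2.5 mm below the shut lids' top.
- lid3 (a joint): Lid 4 of 7 counted from row_start: the same plate, angle and lightly stiff hinge as lid0; its hinge line is 109.5 mm from row_start along the row and 2.5 mm below the shut lids' top.
- lid4 (a joint): Lid 5 of 7 counted from row_start: the same plate, angle and lightly stiff hinge as lid0; its hinge line is 145.5 mm from row_start along the row and 2.5 mm below the shut lids' top.
- lid5 (a joint): Lid 6 of 7 counted from row_start: the same plate, angle and lightly stiff hinge as lid0; its hinge line is 181.5 mm from row_start along the row and 2.5 mm below the shut lids' top.
- lid6 (a joint): Lid 7 of 7 counted from row_start: the same plate, angle and lightly stiff hinge as lid0; its hinge line is 217.5 mm from row_start along the row and 2.5 mm below the shut lids' top.
- pill_bottle: Bystander: small amber jar with a white cap, 44 mm across, 85 mm high, standing beside the organiser. Origin: centre of its underside.
- carton: Bystander: white and green medicine carton lying flat beside the organiser, 110 (its x) x 55 x 22 mm. Origin: centre of its underside.
- drops: Bystander: white eye-drop bottle, 27 mm across, 62 mm high, standing beside the organiser. Origin: centre of its underside.
- succulent: Bystander: succulent in a white pot, 100 mm across, about 115 mm high. Origin: centre of its underside.
- tumbler: Bystander: drinking glass, 72 mm across, 100 mm high. Origin: centre of its underside.
- magazine: Bystander: magazine lying flat, 275 (its x) x 210 x 9 mm. Origin: centre of its underside.
- remote: Bystander: black remote control lying flat, 180 (its x) x 44 x 19 mm. Origin: centre of its underside.

How it is judged:
On the way, in this order (a step that is already met when the one before it is completed fails the run):
1. lid 1 of the row is shut (within 0.12 rad), and lid 2 not yet (value of joint lid0 below 0.12 rad), for 0.05 s.
2. lid 2 of the row is shut (within 0.12 rad), and lid 3 not yet (value of joint lid1 below 0.12 rad), for 0.05 s.
3. lid 3 of the row is shut (within 0.12 rad), and lid 4 not yet (value of joint lid2 below 0.12 rad), for 0.05 s.
4. lid 4 of the row is shut (within 0.12 rad), and lid 5 not yet (value of joint lid3 below 0.12 rad), for 0.05 s.
5. lid 5 of the row is shut (within 0.12 rad), and lid 6 not yet (value of joint lid4 below 0.12 rad), for 0.05 s.
6. lid 6 of the row is shut (within 0.12 rad), and lid 7 not yet (value of joint lid5 below 0.12 rad), for 0.05 s.
7. lid 7 of the row is shut (within 0.12 rad) (value of joint lid6 below 0.12 rad), for 0.05 s.
At the end, for the whole second after the job is handed in: All seven lids are shut (each within 0.12 rad of flat, 4 mm at the free edge), the organiser lies still and flat on the table within 30 mm of where it was, and every other thing is within 20 mm of where it was (value of joint each of lid0, lid1, lid2, lid3, lid4, lid5, lid6 below 0.12 rad and height (world z) of organiser below 0.008 m and angle between organiser's own z axis and vertical below 0.1 rad and distance of organiser from where it was at the start of the episode below 0.03 m and linear speed of organiser below 0.02 m/s and distance of each of pill_bottle, carton, drops, succulent, tumbler, magazine, remote from where it was at the start of the episode below 0.02 m); the robot touches nothing.
It fails at once if the organiser is lifted or tipped (underside 15 mm up, or 0.25 rad of tilt) (height (world z) of organiser above 0.015 m or angle between organiser's own z axis and vertical above 0.25 rad).
It fails at once if the organiser is pushed more than 30 mm out of its place (distance of organiser from where it was at the start of the episode above 0.03 m).
It fails at once if the fingers bear on the organiser with more than 25 N (contact force between the fingers and organiser above 25 N).
It fails at once if the arm or the gripper's body presses on the organiser (contact force between the arm and organiser above 1 N).
It fails at once if another thing on the table is moved by more than 20 mm, or a bottle, the plant or the glass is tipped (distance of any of pill_bottle, carton, drops, succulent, tumbler, magazine, remote from where it was at the start of the episode above 0.02 m or angle between any of pill_bottle, drops, succulent, tumbler's own z axis and vertical above 0.3 rad).
It also fails if it takes over 38 s, if anything falls off the work surface, if the arm or the gripper's body presses on something with over 40 N, if the wrist force passes 120 N, or if a joint passes its speed limit or range.

## Working session

There is one attempt and no reset: what is moved stays moved. The work goes in short steps, Python scripts to look and compute and a tool call to move; the robot and the scene stay as the last step left them, time stands still between calls to the robot, and variables do not carry over. Pictures are saved under pics/ and viewed, at most 10 in all, crops included, and the job is handed in when it is done.

Besides the shell and the picture viewer there is one more tool, called after "Request:" as name(argument=value, ...), one argument or row to a line, values as JSON. send_rows: Moves the arm, as the interface text tells. Its arguments: {"type":"object","properties":{"rows":{"type":"array","items":{"type":"object","properties":{"hand":{"type":"number"},"x":{"type":"number"},"y":{"type":"number"},"z":{"type":"number"},"roll":{"type":"number"}}}},"force":{"type":"number"}},"required":["rows"]}

```bash
mkdir -p pics; python3 - <<'E'
from bench import *
import cv2
for n in("top","side"):
    cv2.imwrite(f"pics/{n}0.png",get_image(n))
    c=get_calibration(n);print(n,c)
print(get_state())
E
```

```text
top {'mtx': array([[425.76039611,   0.        , 281.51946737],
       [  0.        , 425.76039611, 210.042239  ],
       [  0.        ,   0.        ,   1.        ]]), 'D': array([-0.03658717,  0.        ,  0.        ,  0.        ,  0.        ]), 'world_from_camera': array([[ 0.02654121, -0.99816289,  0.05446468,  0.44883282],
       [-0.99964554, -0.02638798,  0.00353071, -0.04413303],
       [-0.00208701, -0.05453908, -0.99850946,  1.19809482],
       [ 0.        ,  0.        ,  0.        ,  1.        ]])}
side {'mtx': array([[420.21896812,   0.        , 274.80323751],
       [  0.        , 420.21896812, 213.80761579],
       [  0.        ,   0.        ,   1.        ]]), 'D': array([-0.05865247,  0.        ,  0.        ,  0.        ,  0.        ]), 'world_from_camera': array([[-0.79686024, -0.46373473,  0.38725166,  0.08682623],
       [-0.60405125,  0.5991629 , -0.52547684,  0.55567295],
       [ 0.01165503, -0.65265146, -0.75756864,  0.93440114],
       [ 0.        ,  0.        ,  0.        ,  1.        ]])}
{'time': 0.1, 'joint_positions': array([ 1.25513271,  0.32175624, -0.07009701,  1.45153284,  0.02259604,
        1.37079108, -0.05688314]), 'qd': array([-1.19921113e-03, -1.77045450e-03,  1.09248177e-04, -2.59331919e-03,
        3.83405808e-04,  4.05282771e-05,  3.73301142e-04]), 'joint_torque': array([-5.07635177e-04, -4.92570305e+01, -4.05815346e-01, -3.13398850e+01,
       -6.39643217e-02,  3.93755652e-02,  5.62947423e-05]), 'position': array([ 0.21033281, -0.61464205,  0.29127621]), 'tool_rot': array([-3.09733234e+00, -5.15460289e-01,  5.67640608e-04]), 'ft_force': array([-0.24784561,  0.02449421,  0.20410614]), 'torque': array([ 0.00199009,  0.05568246, -0.03508687]), 'grip_force': 0.0, 'grip_width': 0.9947727518168501}
```

View pics/top0.png

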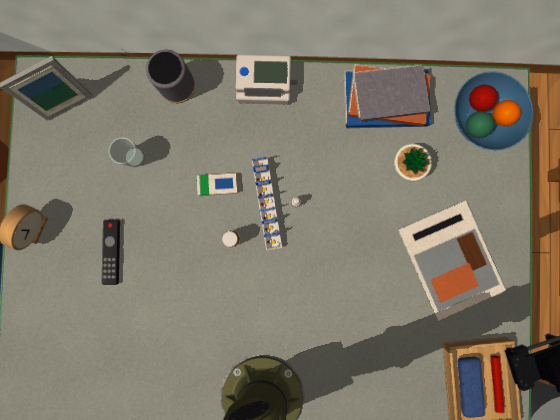

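View pics/side0.png

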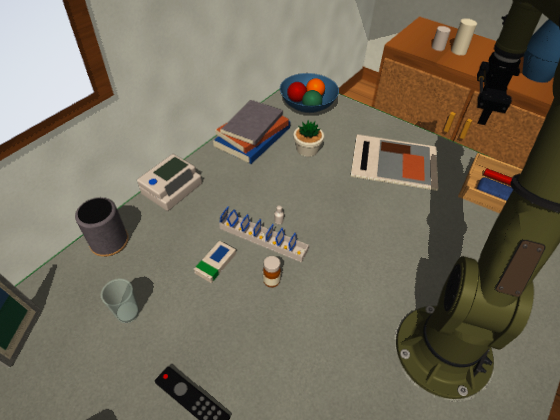

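The organiser runs in the top view from about (260,157) to (275,248). The amber bottle is at (230,239), the drops at (296,202) and the carton at (217,184). I'll zoom in to see which end has the hinges.

```bash
cat > h.py <<'E'
from bench import *
import cv2, numpy as np
def ray(n,uv,z):
    c=get_calibration(n);T=np.array(c["world_from_camera"])
    p=cv2.undistortPoints(np.array([[uv]],float),c["mtx"],c["D"])[0,0]
    d=T[:3,:3]@[p[0],p[1],1];o=T[:3,3]
    return o+d*(z-o[2])/d[2]
def proj(n,P):
    c=get_calibration(n);W=np.linalg.inv(c["world_from_camera"])
    return cv2.projectPoints(np.array(P,float).reshape(-1,1,3),cv2.Rodrigues(W[:3,:3])[0],W[:3,3],c["mtx"],c["D"])[0][:,0]
E
python3 - <<'E'
import cv2,numpy as np
a=cv2.imread("pics/top0.png")[145:260,215:315];b=cv2.imread("pics/side0.png")[195:295,190:320]
cv2.imwrite("pics/zt.png",cv2.resize(a,None,fx=5,fy=5,interpolation=cv2.INTER_CUBIC))
cv2.imwrite("pics/zs.png",cv2.resize(b,None,fx=6,fy=6,interpolation=cv2.INTER_CUBIC))
E
```

```text
(no output)
```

View pics/zt.png

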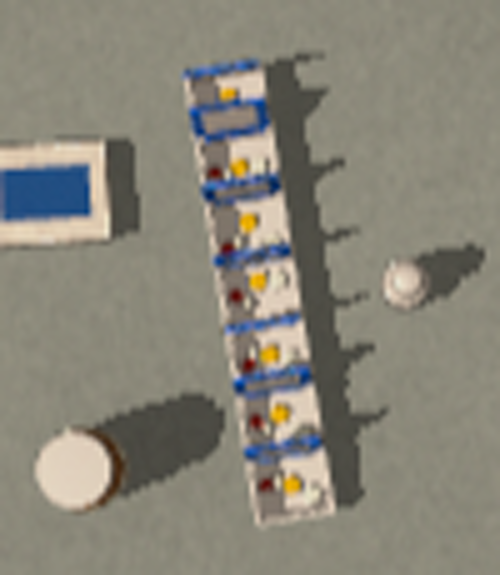

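View pics/zs.png

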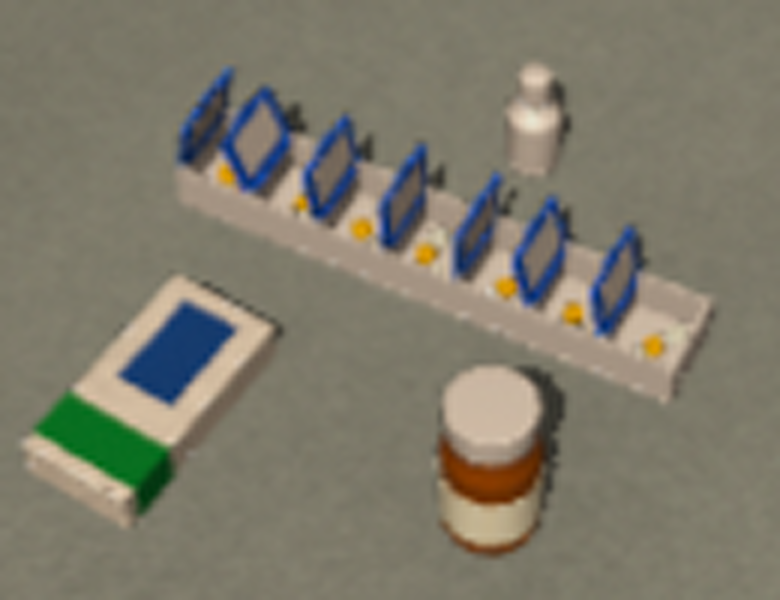

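The first lid, at the hinge end, is the far one at the top of the image, so the sweep runs towards the robot. Next I'll fit the pose from corners in both views.

```bash
python3 - <<'E'
from h import *
from scipy.optimize import least_squares
L=[(127,-22,26),(127,22,26)]; S=[(127,-22,26),(127,-22,0),(-127,-22,26),(-127,-22,0),(127,22,26)]
ut=np.array([(258,525),(335,514)])/5+[215,145]-.4
us=np.array([(672,375),(668,400),(180,168),(180,200),(712,297)])/6+[190,195]-.4
def W(p,M):
    M=np.array(M)/1e3;c,s=np.cos(p[2]),np.sin(p[2])
    return np.c_[p[0]+c*M[:,0]-s*M[:,1],p[1]+s*M[:,0]+c*M[:,1],M[:,2]]
def f(p): return np.r_[proj("top",W(p,L))-ut,proj("side",W(p,S))-us].ravel()
r=least_squares(f,[.5,0,3.1]);p=r.x
print(p,np.degrees(p[2]),r.fun.reshape(-1,2).round(1))
print("top-only", [ray("top",u,.026).round(4) for u in ut])
print("start",W(p,[(-126,0,29)]),"end",W(p,[(126,0,29)]),"dir",np.cos(p[2]),np.sin(p[2]))
z=lambda n,P,o,k:((proj(n,P)-o+.4)*k).round(0).tolist()
# overlay
for n,o,k,im in(("top",[215,145],5,"zt"),("side",[190,195],6,"zs")):
    a=cv2.imread(f"pics/{im}.png")
    M=[(x,y,h) for h in(0,26) for x,y in((127,-22),(127,22),(-127,22),(-127,-22))]
    q=np.array(z(n,W(p,M),o,k)).astype(int)
    for i in(0,4): cv2.polylines(a,[q[i:i+4].reshape(-1,1,2)],True,(0,255-i*60,i*60),1)
    cv2.imwrite(f"pics/{im}2.png",a)
a=cv2.imread("pics/zt2.png");b=cv2.imread("pics/zs2.png")
b=cv2.resize(b,None,fx=.55,fy=.55);a=cv2.resize(a,None,fx=.7,fy=.7) if 0 else a
cv2.imwrite("pics/ov1.png",np.hstack([a[:,:360],cv2.copyMakeBorder(b,0,a.shape[0]-b.shape[0],0,0,0)]))
for n,u,h in(("bottlecap",(77,470),.085),("drops",(405,283),.062),("carton",(107,190),.022)):
    print(n,ray("top",np.array(u)/5+[215,145]-.4,h))
s=get_state();R=cv2.Rodrigues(s["tool_rot"])[0];print(R.round(3))
E
```

```text
[5.33924867e-01 1.44388746e-03 3.32338572e+00] 190.41597561427366 [[-0.3 -0.8]
 [ 0.1 -1. ]
 [ 0.4 -0.5]
 [ 0.5  0.9]
 [-0.3 -0.2]
 [ 0.5  0.3]
 [ 0.5  0.5]]
top-only [array([ 0.403 , -0.0008,  0.026 ]), array([ 0.4101, -0.0429,  0.026 ])]
start [[0.65784853 0.02422385 0.029     ]] end [[ 0.41000121 -0.02133608  0.029     ]] dir -0.983521098956198 -0.18079338458027902
bottlecap [0.43133768 0.0923015  0.085     ]
drops [ 0.53548096 -0.07714461  0.062     ]
carton [0.58597539 0.08848208 0.022     ]
[[ 0.946  0.324 -0.001]
 [ 0.324 -0.946  0.002]
 [-0.    -0.002 -1.   ]]
```

View pics/ov1.png

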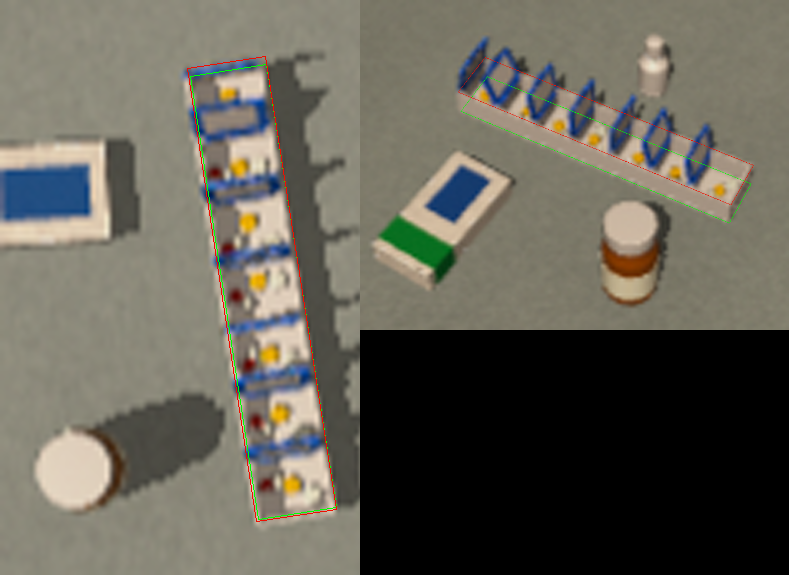

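The overlay fits within 2–3 mm. The row starts at (0.658, 0.024) and runs along (-0.9835, -0.181). The jar, at 85 mm, clears the gripper body, which will be at about 100 mm. I'll turn the tool -8.5° so its x axis lies along the row, close the fingers, and go to a point 45 mm behind row_start at (0.702, 0.032).

Request:
send_rows(
  rows=[
    {"hand":0,"x":20,"y":26,"z":0,"roll":-4.2},
    {"hand":0,"x":25,"y":33,"z":0,"roll":-4.3},
    {"hand":0,"x":25,"y":33},
    {"hand":0,"x":25,"y":33},
    {"hand":0,"x":25,"y":33},
    {"hand":0,"x":25,"y":33},
    {"hand":0,"x":25,"y":33},
    {"hand":0,"x":25,"y":33},
    {"hand":0,"x":25,"y":33},
    {"hand":0,"x":25,"y":33},
  ],
  force=5,
)

```text
schema error: expected keys hand, x, y, z, roll
```

Request:
send_rows(
  rows=[
    {"hand":0,"x":25,"y":33},
    {"hand":0,"x":25,"y":33},
    {"hand":0,"x":25,"y":33},
    {"hand":0,"x":25,"y":33},
    {"hand":0,"x":25,"y":33},
    {"hand":0,"x":25,"y":33},
    {"hand":0,"x":25,"y":33},
    {"hand":0,"x":25,"y":33},
    {"hand":0,"x":20,"y":22},
    {"hand":0},
  ],
)

```text
schema error: expected keys hand, x, y, z, roll
```

```bash
python3 - <<'E'
from h import *
s=get_state();print(s["time"],s["position"],cv2.Rodrigues(s["tool_rot"])[0].round(3).tolist(),s["ft_force"],s["grip_width"])
E
```

```text
0.1 [ 0.21033281 -0.61464205  0.29127621] [[0.946, 0.324, -0.001], [0.324, -0.946, 0.002], [-0.0, -0.002, -1.0]] [-0.24784561  0.02449421  0.20410614] 0.9947727518168501
```

All five keys are needed in each row.

Request:
send_rows(
  rows=[
    {"hand":0,"x":20,"y":26,"z":0,"roll":-4.2},
    {"hand":0,"x":25,"y":33,"z":0,"roll":-4.3},
    {"hand":0,"x":25,"y":33,"z":0,"roll":0},
    {"hand":0,"x":25,"y":33,"z":0,"roll":0},
    {"hand":0,"x":25,"y":33,"z":0,"roll":0},
    {"hand":0,"x":25,"y":33,"z":0,"roll":0},
    {"hand":0,"x":25,"y":33,"z":0,"roll":0},
    {"hand":0,"x":25,"y":33,"z":0,"roll":0},
    {"hand":0,"x":25,"y":33,"z":0,"roll":0},
    {"hand":0,"x":25,"y":33,"z":0,"roll":0},
  ],
  force=5,
)

```text
time: 1.1
position: [0.456, -0.2905, 0.292]
tool_rot: [3.129, 0.284, -0.001]
ft_force: [0.4, 0.2, 0.0]
grip_width: 0.174
grip_force: 0.0
```

Request:
send_rows(
  rows=[
    {"hand":0,"x":25,"y":33,"z":0,"roll":0},
    {"hand":0,"x":25,"y":33,"z":0,"roll":0},
    {"hand":0,"x":25,"y":33,"z":0,"roll":0},
    {"hand":0,"x":25,"y":33,"z":0,"roll":0},
    {"hand":0,"x":25,"y":33,"z":0,"roll":0},
    {"hand":0,"x":25,"y":33,"z":0,"roll":0},
    {"hand":0,"x":25,"y":33,"z":0,"roll":0},
    {"hand":0,"x":25,"y":33,"z":0,"roll":0},
    {"hand":0,"x":20,"y":22,"z":0,"roll":0},
    {"hand":0,"x":0,"y":0,"z":0,"roll":0},
  ],
)

```text
time: 2.1
position: [0.6766, -0.0001, 0.291]
tool_rot: [-3.123, -0.295, 0.001]
ft_force: [-0.1, 0.4, -0.3]
grip_width: 0.004
grip_force: 0.0
```

```bash
python3 - <<'E'
from h import *
s=get_state();print(s["time"],s["position"],cv2.Rodrigues(s["tool_rot"])[0].round(3).tolist(),s["ft_force"],s["grip_width"])
E
```

```text
2.1 [ 6.76592692e-01 -1.27785656e-04  2.90957174e-01] [[0.982, 0.188, -0.001], [0.188, -0.982, 0.004], [-0.0, -0.004, -1.0]] [-0.08819549  0.37798329 -0.29399935] 0.0042662941540872615
```

Request:
send_rows(
  rows=[
    {"hand":0,"x":26,"y":32,"z":0,"roll":0},
    {"hand":0,"x":0,"y":0,"z":-40,"roll":0},
    {"hand":0,"x":0,"y":0,"z":-40,"roll":0},
    {"hand":0,"x":0,"y":0,"z":-40,"roll":0},
    {"hand":0,"x":0,"y":0,"z":-40,"roll":0},
    {"hand":0,"x":0,"y":0,"z":-20,"roll":0},
    {"hand":0,"x":0,"y":0,"z":0,"roll":0},
    {"hand":0,"x":0,"y":0,"z":0,"roll":0},
    {"hand":0,"x":0,"y":0,"z":0,"roll":0},
  ],
)

```text
time: 3.0
position: [0.7026, 0.0258, 0.1146]
tool_rot: [3.128, 0.284, 0.005]
ft_force: [0.1, -0.1, 0.7]
grip_width: 0.0
grip_force: 0.0
```

```bash
python3 - <<'E'
from h import *
s=get_state();print(s["time"],s["position"],s["ft_force"],s["grip_width"])
p=s["position"][:2]-[.65785,.02422];d=np.array([-.98352,-.18079]);print("along,across mm",p@d*1e3,(p[1]*d[0]-p[0]*d[1])*1e3)
a=get_image("side")[175:275,180:310]
b=get_image("top")[125:260,205:315]
a=cv2.resize(a,None,fx=3.4,fy=3.4,interpolation=3);b=cv2.resize(b,(330,405),interpolation=3)
cv2.imwrite("pics/st.png",np.hstack([b,cv2.copyMakeBorder(a,0,405-a.shape[0],0,0,0)]))
E
```

```text
3.0 [0.70264324 0.02579499 0.11456039] [ 0.0993869  -0.09786903  0.68274516] 0.0003756688641129023
along,across mm -44.339785941090554 6.549136994086084
```

View pics/st.png

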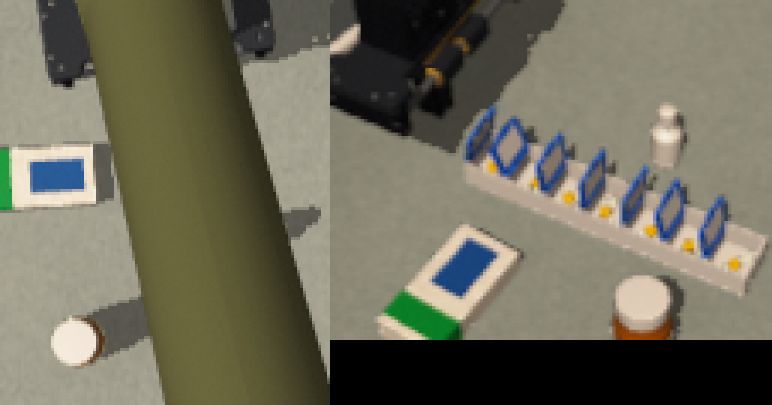

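The fingers stand behind lid 1 and touch nothing. The tool is 6.5 mm off the row's line, so I'll correct that and lower it.

Request:
send_rows(
  rows=[
    {"hand":0,"x":1,"y":6,"z":-7,"roll":-0.4},
    {"hand":0,"x":0,"y":0,"z":-6,"roll":0},
    {"hand":0,"x":0,"y":0,"z":0,"roll":0},
    {"hand":0,"x":0,"y":0,"z":0,"roll":0},
    {"hand":0,"x":0,"y":0,"z":0,"roll":0},
  ],
)

```text
time: 3.6
position: [0.7025, 0.0319, 0.0993]
tool_rot: [3.13, 0.273, -0.0]
ft_force: [-0.6, -0.1, 0.5]
grip_width: 0.005
grip_force: 0.0
```

Request:
send_rows(
  rows=[
    {"hand":0,"x":-5,"y":-0.9,"z":1.3,"roll":0},
    {"hand":0,"x":-5,"y":-0.9,"z":0,"roll":0},
    {"hand":0,"x":-5,"y":-0.9,"z":0,"roll":0},
    {"hand":0,"x":-5,"y":-0.9,"z":0,"roll":0},
    {"hand":0,"x":-5,"y":-0.9,"z":0,"roll":0},
    {"hand":0,"x":-5,"y":-0.9,"z":0,"roll":0},
    {"hand":0,"x":-5,"y":-0.9,"z":0,"roll":0},
    {"hand":0,"x":-5,"y":-0.9,"z":0,"roll":0},
    {"hand":0,"x":-5,"y":-0.9,"z":0,"roll":0},
    {"hand":0,"x":-5,"y":-0.9,"z":0,"roll":0},
  ],
)

```text
time: 4.6
position: [0.6518, 0.0229, 0.1005]
tool_rot: [3.13, 0.274, -0.001]
ft_force: [0.2, -0.3, 0.3]
grip_width: 0.004
grip_force: 0.0
```

Request:
send_rows(
  rows=[
    {"hand":0,"x":-5,"y":-0.9,"z":0,"roll":0},
    {"hand":0,"x":-5,"y":-0.9,"z":0,"roll":0},
    {"hand":0,"x":-5,"y":-0.9,"z":0,"roll":0},
    {"hand":0,"x":-5,"y":-0.9,"z":0,"roll":0},
    {"hand":0,"x":-5,"y":-0.9,"z":0,"roll":0},
    {"hand":0,"x":-5,"y":-0.9,"z":0,"roll":0},
    {"hand":0,"x":0,"y":0,"z":0,"roll":0},
  ],
)

```text
time: 5.3
position: [0.6215, 0.0173, 0.1004]
tool_rot: [3.129, 0.273, -0.002]
ft_force: [-0.1, 0.2, 0.5]
grip_width: 0.007
grip_force: 0.0
```

```bash
python3 - <<'E'
from h import *
s=get_state();print(s["time"],s["position"],s["ft_force"])
a=get_image("side")[175:275,180:310]
cv2.imwrite("pics/m1.png",cv2.resize(a,None,fx=6,fy=6,interpolation=3))
E
```

```text
5.3 [0.62153741 0.01730606 0.1003644 ] [-0.09240837  0.16583088  0.47153978]
```

View pics/m1.png

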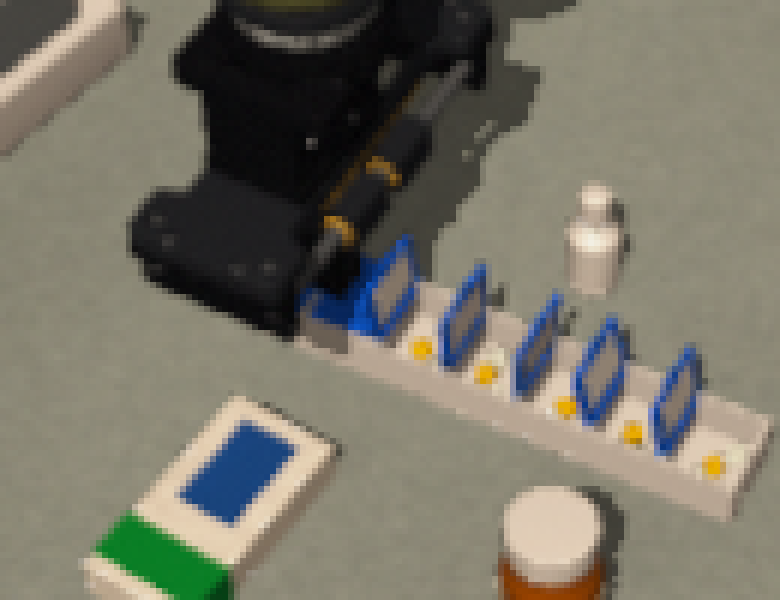

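Lid 1 is down, lid 2 at about (390,290) is starting to fold, and the organiser hasn't moved. Continuing.

Request:
send_rows(
  rows=[
    {"hand":0,"x":-5,"y":-0.9,"z":0,"roll":0},
    {"hand":0,"x":-5,"y":-0.9,"z":0,"roll":0},
    {"hand":0,"x":-5,"y":-0.9,"z":0,"roll":0},
    {"hand":0,"x":-5,"y":-0.9,"z":0,"roll":0},
    {"hand":0,"x":-5,"y":-0.9,"z":0,"roll":0},
    {"hand":0,"x":-5,"y":-0.9,"z":0,"roll":0},
    {"hand":0,"x":-5,"y":-0.9,"z":0,"roll":0},
    {"hand":0,"x":-5,"y":-0.9,"z":0,"roll":0},
    {"hand":0,"x":-5,"y":-0.9,"z":0,"roll":0},
    {"hand":0,"x":-5,"y":-0.9,"z":0,"roll":0},
  ],
)

```text
time: 6.35
position: [0.5719, 0.0085, 0.1005]
tool_rot: [3.13, 0.274, -0.001]
ft_force: [0.5, 0.4, 0.7]
grip_width: 0.01
grip_force: 0.0
```

Request:
send_rows(
  rows=[
    {"hand":0,"x":-5,"y":-0.9,"z":0,"roll":0},
    {"hand":0,"x":-5,"y":-0.9,"z":0,"roll":0},
    {"hand":0,"x":-5,"y":-0.9,"z":0,"roll":0},
    {"hand":0,"x":-5,"y":-0.9,"z":0,"roll":0},
    {"hand":0,"x":-5,"y":-0.9,"z":0,"roll":0},
    {"hand":0,"x":-5,"y":-0.9,"z":0,"roll":0},
    {"hand":0,"x":-5,"y":-0.9,"z":0,"roll":0},
    {"hand":0,"x":-5,"y":-0.9,"z":0,"roll":0},
    {"hand":0,"x":-5,"y":-0.9,"z":0,"roll":0},
    {"hand":0,"x":-5,"y":-0.9,"z":0,"roll":0},
  ],
)

```text
time: 7.35
position: [0.5226, -0.0004, 0.1009]
tool_rot: [3.13, 0.274, 0.002]
ft_force: [0.8, 1.3, 0.2]
grip_width: 0.006
grip_force: 0.2
```

Request:
send_rows(
  rows=[
    {"hand":0,"x":-5,"y":-0.9,"z":-0.3,"roll":0},
    {"hand":0,"x":-5,"y":-0.9,"z":0,"roll":0},
    {"hand":0,"x":-5,"y":-0.9,"z":0,"roll":0},
    {"hand":0,"x":-5,"y":-0.9,"z":0,"roll":0},
    {"hand":0,"x":-5,"y":-0.9,"z":0,"roll":0},
    {"hand":0,"x":-5,"y":-0.9,"z":0,"roll":0},
    {"hand":0,"x":0,"y":0,"z":0,"roll":0},
  ],
)

```text
time: 8.05
position: [0.492, -0.0059, 0.1004]
tool_rot: [3.129, 0.273, 0.0]
ft_force: [0.1, -0.2, -0.0]
grip_width: 0.003
grip_force: 0.0
```

```bash
python3 - <<'E'
from h import *
s=get_state();print(s["time"],s["position"],s["ft_force"])
a=get_image("side")[175:275,180:310]
cv2.imwrite("pics/m2.png",cv2.resize(a,None,fx=6,fy=6,interpolation=3))
E
```

```text
8.05 [ 0.49204399 -0.00594408  0.10040135] [ 0.12139467 -0.17012362 -0.03087779]
```

View pics/m2.png

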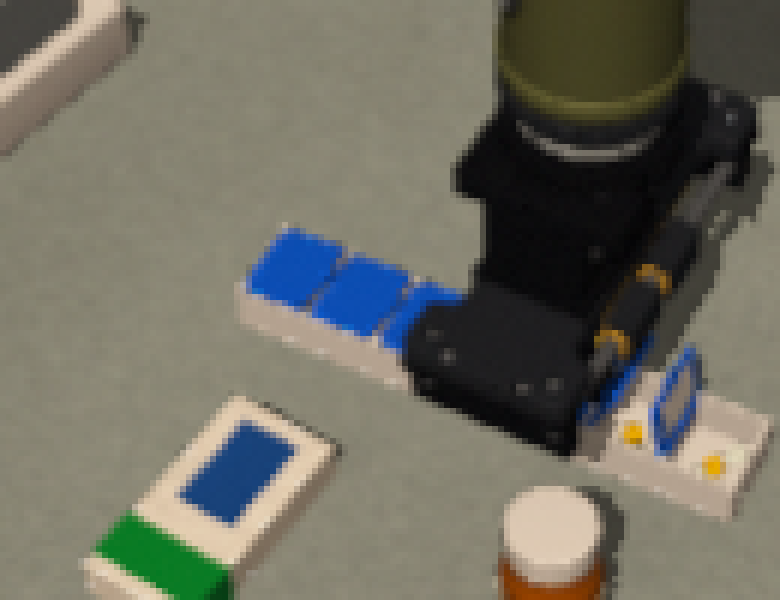

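Lids 1–4 are flat, lid 5 is under the fingers, lid 7 still stands and the organiser is in place. Continuing.

Request:
send_rows(
  rows=[
    {"hand":0,"x":-5,"y":-0.9,"z":0,"roll":0},
    {"hand":0,"x":-5,"y":-0.9,"z":0,"roll":0},
    {"hand":0,"x":-5,"y":-0.9,"z":0,"roll":0},
    {"hand":0,"x":-5,"y":-0.9,"z":0,"roll":0},
    {"hand":0,"x":-5,"y":-0.9,"z":0,"roll":0},
    {"hand":0,"x":-5,"y":-0.9,"z":0,"roll":0},
    {"hand":0,"x":-5,"y":-0.9,"z":0,"roll":0},
  ],
)

```text
time: 8.8
position: [0.4572, -0.0122, 0.1004]
tool_rot: [3.129, 0.274, 0.001]
ft_force: [0.5, -0.1, 0.9]
grip_width: 0.008
grip_force: 0.8
```

Request:
send_rows(
  rows=[
    {"hand":0,"x":-5,"y":-0.9,"z":0,"roll":0},
    {"hand":0,"x":-5,"y":-0.9,"z":0,"roll":0},
    {"hand":0,"x":-5,"y":-0.9,"z":0,"roll":0},
    {"hand":0,"x":-5,"y":-0.9,"z":0,"roll":0},
    {"hand":0,"x":-5,"y":-0.9,"z":0,"roll":0},
    {"hand":0,"x":-3,"y":-0.6,"z":0,"roll":0},
    {"hand":0,"x":0,"y":0,"z":0,"roll":0},
    {"hand":0,"x":0,"y":0,"z":0,"roll":0},
  ],
)

```text
time: 9.6
position: [0.4296, -0.0172, 0.1004]
tool_rot: [3.129, 0.273, 0.0]
ft_force: [-0.2, 0.1, -0.0]
grip_width: 0.008
grip_force: 0.0
```

Now a 1 mm dip, then lift straight off.

Request:
send_rows(
  rows=[
    {"hand":0,"x":-2,"y":-0.4,"z":-0.9,"roll":0},
    {"hand":0,"x":0,"y":0,"z":0,"roll":0},
    {"hand":0,"x":0,"y":0,"z":0,"roll":0},
    {"hand":0,"x":0,"y":0,"z":10,"roll":0},
    {"hand":0,"x":0,"y":0,"z":30,"roll":0},
    {"hand":0,"x":0,"y":0,"z":40,"roll":0},
    {"hand":0,"x":0,"y":0,"z":40,"roll":0},
    {"hand":0,"x":0,"y":0,"z":30,"roll":0},
    {"hand":0,"x":0,"y":0,"z":0,"roll":0},
    {"hand":0,"x":0,"y":0,"z":0,"roll":0},
  ],
)

```text
time: 10.6
position: [0.4278, -0.0175, 0.2503]
tool_rot: [3.129, 0.274, 0.003]
ft_force: [-1.1, 0.0, -0.3]
grip_width: 0.006
grip_force: 0.0
```

```bash
python3 - <<'E'
from h import *
s=get_state();print(s["time"],s["position"],s["ft_force"])
a=get_image("side")[175:295,180:320]
cv2.imwrite("pics/m3.png",cv2.resize(a,None,fx=5,fy=5,interpolation=3))
E
```

```text
10.6 [ 0.42776283 -0.01754138  0.25029827] [-1.12830405  0.02024106 -0.33353381]
```

View pics/m3.png

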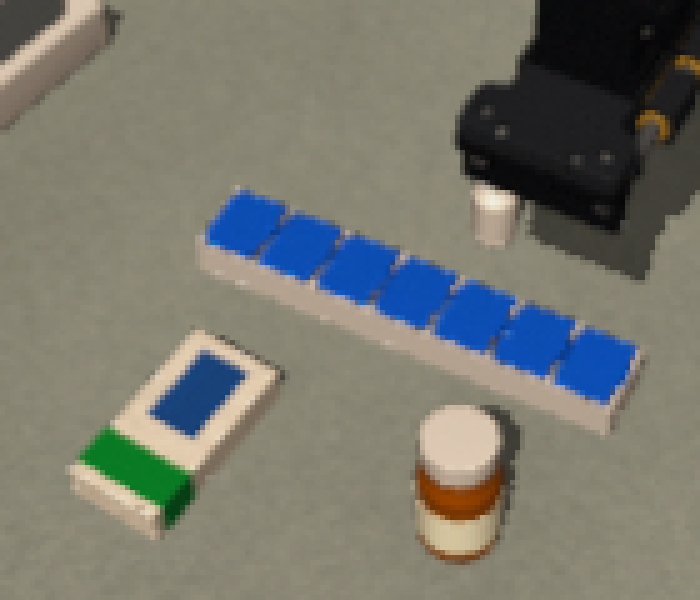

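All seven lids are flat, the organiser, jar, carton and drops are in place, and the hand is clear. Handing in.

```bash
python3 -c "
from bench import *
print(close_job())"
```

```text
the job is handed in; nothing more can be done
None
```

I folded all seven lids shut one after another with the closed fingertips, with the organiser and the things beside it unmoved in the last picture, and handed the job in at about 10.7 s; no verdict was returned.

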